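# Strap in the plant-food jar and open its push-and-turn safety cap

## Robot

A 7-joint arm with a two-finger parallel gripper is mounted at the origin on the work surface. World frame = base frame: x ahead of the robot, y to its left, z up, the work surface at z = 0. Lengths are in m, angles in rad, forces in N, time in s.
With the tool pointing down it reaches from about 0.4 to 0.85 m from the base axis. Payload 10.4 kg.
Tool frame: the origin (TCP) lies midway between the tips of the shut fingers; the grasp point (between the pads) lies 19 mm behind it; z points along the fingers, y is the line along which they close (so a half turn about z gives the same grasp; the last joint's range is limited). The gripper opens to 87 mm and grips with 3 to 60 N. Pads are 19 mm wide; open, the fingers measure 117 mm over their backs; the gripper's body (75 mm by 190 mm) begins 51 mm behind the grasp point.
Start: joints at [-1.35, 0.332, -0.065, 1.46, 0.022, 1.35, -0.088], TCP at [0.151, 0.607, 0.223] pointing down, gripper open.
Joint ranges: [-2.6, 2.6], [-0.5, 2.12], [-1.47, 1.34], [0.16, 2.42], [-1.27, 4.41], [0.06, 2.06], [-2.6, 2.6]. Speed limits (rad/s): [2.22, 2.22, 2.79, 2.79, 3.14, 3.14, 3.14].

## Interface

Orientations are given as a unit quaternion [x, y, z, w].
In Python, from bench import sensors, eyes, order gives the robot as it stands.
- The arm moves only by the tool arm_command, never from a script. Its argument "steps" is a list of rows, each an object with "rot": the turn, a rotation vector about the world's x, y, z in degrees, a list of three; "slide": the shift along the world's x, y, z in m, a list of three; "grip": the opening, from 0 (shut) to 1 (fully open). A call has exactly 8 rows; each row shifts and turns the commanded pose from where the row before left it; what a row does not reach is not made up. A row lasts 1/8 s, in which the tool goes at most 62.5 mm and 10.7 degrees, less where a joint would pass 70% of its speed; a pose out of reach is approached as far as the arm can. A call with a gripper value outside its range is refused whole. The fingers move at their own pace and stop on an object; "newtons" is the grip in N (left out, the last holds). Time passes only in rows, so rows that do not move let the fingers close, or fill a call up. It gives the time, the measured TCP pose, the force, the opening and the grip force at its end, in the units of the state.
- sensors.read_state(): the state, without advancing time (a new reading comes with each control period).
- eyes.camera(name): name is "scene" or "top" or "wrist"; returns a dict with "pixels" (420x560x3 uint8, red, green, blue), "intrinsics" (3x3 intrinsics, pixels), "k1" (the pictures are not rectified: a ray, as slopes to the right and down, at radius r is drawn at 1 + k1 r^2 times it, then the intrinsics apply), "pose" (4x4, takes a point from camera to world coordinates). Camera axes: x right, y down, z forward; pixel columns grow to the right and rows downward; lengths in m; the calibration is good to about 2 mm. A picture is of the moment at which its call begins. There is no depth.
- order.close_job(): hands the job in; it is judged then, once.
Trained networks look in a picture, given as the dict that the camera call returned (one of the last four; its "shot" number tells which), for a name from the list of things; names that differ only in an ending like _2 or _b are one class to them, and where a whole thing is asked for, a point or a joint stands for the part that bears it (a point fixed in the world has none). Each returns a list of dicts, best first, with "conf" (0 to 1); they miss things now and then, are a little off and sometimes report something else, mostly with a low value. They report only what shows in the picture. A call takes as long as a camera call. They do not tell look-alikes from the thing itself.
- eyes.look_for(name, picture): "bbox" ([left, top, right, bottom] in pixels, round what is visible of it).
The state is a dict: "time": time; "joint_positions": joint angles; "joint_vel": joint speeds; "joint_torque": joint torques, N m; "ee_pos": TCP position; "eef_rot": TCP orientation; "ft_force": force on the tool from outside, world axes, zero at the start; "torque": the same for the moment, N m; "width": finger opening in m; "grip_force": force on a finger pad.
Only numpy, scipy, OpenCV 4.12 (cv2) and the standard library are available. Lean on these libraries where they do the work, as an engineer would, in place of code of your own. Each camera call takes 0.05 s, during which the arm holds its last target. There are 200 camera calls.

## Task

Press the red tab of the holder's hinged steel yoke down until its catch snaps and holds the yoke shut over the plant-food jar. Then push the jar's safety cap down, twist it anticlockwise (seen from above) until it is free, lift it straight up and finish still holding it, level and about 6 cm above where it sat, with the jar left strapped in its holder. Leave the root pick, pliers, scoop and small blue pot where they are.

Things in the scene. Friction and masses are not known exactly. Their poses are not given: they have to be found in the camera images.
- holder: Grey holder fixed to the bench; origin at its underside's centre. x points from its front (catch side, roughly facing the robot) to its back (hinge side), z up. Square tray 95 mm outside, walls 35 mm high, floor 8 mm thick. Two rear posts 90 mm high, 57 mm behind the centre, carry the hinge; a front post 72 mm high, 82 mm before the centre, carries the sprung brass catch.
- yoke (a joint): Hinge angle of the steel hold-down yoke, rad: 0 = shut, level over the jar's shoulders either side of the neck; it grows as the yoke swings up and back. Starts between 0.5 and 0.95; its stiff hinge keeps it where it is left. Over the last 0.11 rad or so the catch resists with about 5 N at the tab, then snaps over and holds the yoke at 0.
- yoke_tab (a point): Centre of the upper face of the yoke's red pressing tab (34 x 30 x 5 mm), 142 mm from the hinge axis. With the yoke shut it lies 84.5 mm above the bench and 86 mm in front of the holder's centre. Its axes turn with the yoke: x from the tab to the hinge, z out of the upper face, y along the hinge.
- yoke_hinge (a point): Mid-point of the yoke's hinge axis: 56 mm behind the holder's centre, 82 mm above the bench. The y axis is the hinge axis, same as the holder's y. The yoke is two side bars 8 mm wide, 68 mm apart between centres, joined by a front bar 117 mm from the hinge; shut, its top lies 84.5 mm above the bench.
- jar: Loose green square jar (80 x 80 x 70 mm, 0.45 kg, round neck above) standing in the tray with 1.5 mm of play each way; origin at the centre of its underside, z up the neck. The square tray stops it from turning. Inside the mouth is a sprung sealing disc that pushes up on the cap.
- jar_mouth (a point): Centre of the neck's rim, 104.5 mm above the jar's underside, inside the cap at the start. The locked cap yields 7.5 mm downwards at most. Push it down 5.5 to 7 mm (6 to 8 N, a spring) and turn it anticlockwise seen from above: past 0.95 rad of turn it need not be pressed any more, and from there to 2.2 rad of turn it lifts straight off.
- cap_center (a point): Centre (half-way up) of the loose round safety cap, 52 mm across, 34 mm tall, 60 g, cream with blue ribs and a blue arrow on top. Locked, it sits on the jar's axis with this point 117 mm above the bench, its top at 134 mm, its rim at 100 mm. Grip it round the sides at any yaw; fingertips below 86 mm above the bench would meet the shut yoke. It cannot turn or lift until pushed down.
- root_pick: Bystander: wooden root pick, 185 mm long, 20 mm thick, lying on the bench left of the holder; origin on the bench under its handle, x towards its point.
- pliers: Bystander: stainless pliers, about 145 mm long, 13 mm thick, lying right of the holder; origin on the bench under the pivot, x towards the jaws.
- scoop: Bystander: aluminium scoop, 175 mm long, 30 mm high, lying right of and nearer the robot than the holder; origin on the bench where handle and blade meet, x towards the blade.
- blue_pot: Bystander: small cobalt-blue clay pot, 84 mm across and 75 mm high, standing behind the holder; origin at the centre of its underside.
Not all that is in view belongs to the job. Leave any black or turquoise look-alike of the part that bears cap_center alone.

How it is judged:
On the way, in this order (a step that is already met when the one before it is completed fails the run):
1. the yoke is pressed shut and its catch holds it, with the cap still locked on (value of joint yoke below 0.03 rad and z of cap_center in the frame of jar below 0.114 m and angle between the x axis of cap and the x axis of jar, either way round below 0.35 rad), for 0.2 s.
2. the cap is pushed down at least 3 mm on the jar before it is turned (z of cap_center in the frame of jar below 0.106 m and angle between the x axis of cap and the x axis of jar, either way round below 0.25 rad and value of joint yoke below 0.04 rad), for 0.05 s.
3. the cap is twisted at least 0.7 rad on the jar (angle between the x axis of cap and the x axis of jar, either way round above 0.7 rad and z of cap_center in the frame of jar below 0.118 m and value of joint yoke below 0.04 rad), for 0.05 s.
At the end, for the whole second after the job is handed in: The fingers hold the cap still, 30 to 120 mm above where it sat, within 40 mm of the jar's axis and within 0.3 rad of level, touching neither jar nor holder; the yoke is caught shut (below 0.04 rad) and the jar stands upright, seated in its tray (z of cap_center in the frame of jar between 0.139 and 0.229 m and horizontal distance between cap_center and jar_mouth below 0.04 m and angle between cap_center's own z axis and vertical below 0.3 rad and contact force between cap and the fingers above 1 N and contact force between cap and jar below 0.05 N and contact force between cap and holder below 0.05 N and linear speed of cap below 0.03 m/s and value of joint yoke below 0.04 rad and angle between jar's own z axis and vertical below 0.1 rad and z of jar in the frame of holder below 0.014 m); the arm keeps its last pose, push and grip.
It fails at once if the root pick is shifted by more than 25 mm (distance of root_pick from where it was at the start of the episode above 0.025 m).
It fails at once if the pliers is shifted by more than 25 mm (distance of pliers from where it was at the start of the episode above 0.025 m).
It fails at once if the scoop is shifted by more than 25 mm (distance of scoop from where it was at the start of the episode above 0.025 m).
It fails at once if the blue pot is shifted by more than 25 mm (distance of blue_pot from where it was at the start of the episode above 0.025 m).
It fails at once if the jar is tipped or pulled out of its tray (angle between jar's own z axis and vertical above 0.25 rad or z of jar in the frame of holder above 0.025 m).
It also fails if it takes over 48 s, if anything falls off the work surface, if the arm or the gripper's body presses on something with over 40 N, if the wrist force passes 120 N, or if a joint passes its speed limit or range.

## Working session

There is one attempt and no reset: what is moved stays moved. The work goes in short steps, Python scripts to look and compute and a tool call to move; the robot and the scene stay as the last step left them, time stands still between calls to the robot, and variables do not carry over. Pictures are saved under pics/ and viewed, at most 10 in all, crops included, and the job is handed in when it is done.

Besides the shell and the picture viewer there is one more tool, called after ">>>" by a JSON object that holds its "name" and its "arguments", one argument or row to a line. arm_command: Moves the arm, as the interface text tells. Its arguments: {"type":"object","properties":{"steps":{"type":"array","items":{"type":"object","properties":{"rot":{"type":"array","items":{"type":"number"}},"slide":{"type":"array","items":{"type":"number"}},"grip":{"type":"number"}}}},"newtons":{"type":"number"}},"required":["steps"]}

```bash
ls; mkdir -p pics; cat > h.py <<'E'
import numpy as np, cv2
from bench import sensors, eyes, order
def ray(c,u,v):
    K=np.array(c["intrinsics"]);k=c["k1"];T=np.array(c["pose"])
    d=np.array([(u-K[0,2])/K[0,0],(v-K[1,2])/K[1,1]]);s=d.copy()
    for _ in range(20): s=d/(1+k*(s@s))
    return T[:3,3],T[:3,:3]@np.array([s[0],s[1],1.])
def at_z(c,u,v,z):
    o,r=ray(c,u,v); return o+r*(z-o[2])/r[2]
def proj(c,P):
    K=np.array(c["intrinsics"]);k=c["k1"];T=np.array(c["pose"])
    p=T[:3,:3].T@(np.asarray(P,float)-T[:3,3]); s=p[:2]/p[2]; s=s*(1+k*(s@s))
    return np.array([K[0,0]*s[0]+K[0,2],K[1,1]*s[1]+K[1,2]])
def save(c,n,crop=None,scale=1):
    im=cv2.cvtColor(np.array(c["pixels"]),cv2.COLOR_RGB2BGR)
    if crop: im=im[crop[1]:crop[3],crop[0]:crop[2]]
    cv2.imwrite("pics/"+n,cv2.resize(im,None,fx=scale,fy=scale,interpolation=cv2.INTER_CUBIC))
E
python3 - <<'E'
from h import *
s=sensors.read_state(); print(s)
for n in("scene","top"):
    c=eyes.camera(n); save(c,n+"0.png"); print(n,c["k1"],np.round(c["pose"],3).tolist())
    for t in("cap_center","yoke_tab","holder","jar","yoke","blue_pot","scoop","pliers","root_pick"):
        print(t,[(round(d["conf"],2),np.round(d["bbox"]).tolist()) for d in eyes.look_for(t,c)][:3])
E
```

```text
pics
{'time': 0.0, 'joint_positions': array([-1.34960856,  0.33286965, -0.06467187,  1.46092458,  0.02163426,
        1.34992599, -0.08851621]), 'joint_vel': array([-0.00100897, -0.00069455,  0.0001034 ,  0.00042464, -0.00127005,
       -0.00227846, -0.00048184]), 'joint_torque': array([-5.87926770e-04, -6.23270273e+01,  2.41406041e-02, -3.89882934e+01,
       -6.14330708e-02,  3.99467431e-02,  1.37323691e-04]), 'ee_pos': array([0.15080289, 0.606134  , 0.22176327]), 'eef_rot': array([ 1.21599491e-01,  9.92578990e-01, -7.15026063e-04, -3.23752571e-05]), 'ft_force': array([-0.05841508, -0.04633701, -0.31526606]), 'torque': array([-0.01811141,  0.00600809, -0.00406557]), 'grip_force': 0.0, 'width': 0.08683344678421732}
scene -0.1457260968161548 [[-0.418, 0.592, -0.689, 1.097], [0.908, 0.255, -0.332, 0.287], [-0.021, -0.765, -0.644, 0.621], [0.0, 0.0, 0.0, 1.0]]
cap_center [(0.71, [351.0, 231.0, 382.0, 262.0]), (0.71, [267.0, 187.0, 293.0, 201.0]), (0.61, [269.0, 202.0, 301.0, 234.0])]
yoke_tab [(0.72, [247.0, 171.0, 317.0, 261.0])]
holder [(0.87, [239.0, 172.0, 332.0, 301.0])]
jar [(0.8
[... 274 characters left out ...]
68.0, 202.0, 302.0, 234.0])]
top -0.08791558044162003 [[0.006, -0.985, 0.174, 0.397], [-1.0, -0.002, 0.023, 0.018], [-0.022, -0.174, -0.984, 1.04], [0.0, 0.0, 0.0, 1.0]]
cap_center [(0.8, [271.0, 284.0, 293.0, 308.0]), (0.78, [269.0, 195.0, 294.0, 224.0]), (0.63, [311.0, 275.0, 338.0, 306.0])]
yoke_tab [(0.83, [260.0, 179.0, 304.0, 242.0])]
holder [(0.78, [249.0, 176.0, 313.0, 263.0])]
jar [(0.7, [260.0, 190.0, 299.0, 235.0])]
yoke [(0.83, [256.0, 176.0, 302.0, 239.0])]
blue_pot [(0.59, [268.0, 113.0, 310.0, 157.0])]
scoop [(0.96, [360.0, 267.0, 393.0, 359.0])]
pliers [(0.86, [334.0, 180.0, 355.0, 247.0])]
root_pick [(0.79, [211.0, 142.0, 229.0, 230.0]), (0.71, [333.0, 180.0, 356.0, 250.0])]
```

```bash
python3 - <<'E'
import cv2,numpy as np
a=cv2.imread("pics/scene0.png")[150:350,190:390]; b=cv2.imread("pics/top0.png")[100:310,180:400]
a=cv2.resize(a,(400,600-200),interpolation=2); b=cv2.resize(b,(400,382),interpolation=2)
b=cv2.copyMakeBorder(b,0,18,0,0,0)
cv2.imwrite("pics/v1.png",np.hstack([a,b]))
E
```

```text
(no output)
```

View pics/v1.png

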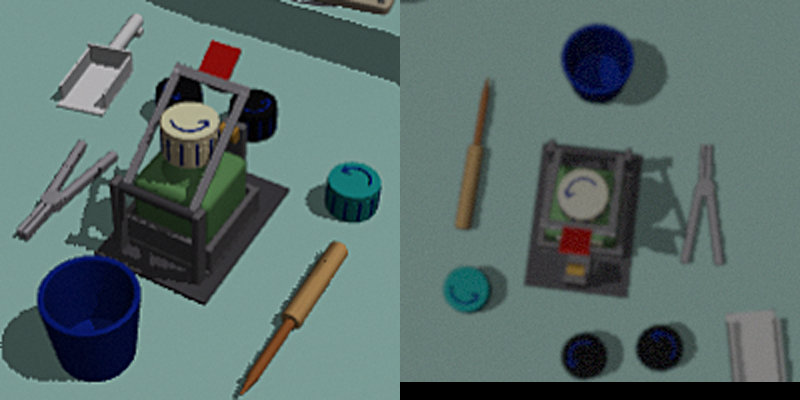

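The picture shows the cream cap at scene pixel ~(285,217) and top pixel ~(281,207). The red tab is raised in front of it, and the black and turquoise look-alikes stand apart. Next I fit the holder pose and the yoke angle.

```bash
cat > fit.py <<'E'
from h import *
from scipy.optimize import least_squares
def cen(m):
    n,l,st,ce=cv2.connectedComponentsWithStats(m.astype(np.uint8),connectivity=8)
    i=1+np.argmax(st[1:,4]); mm=(l==i).astype(np.uint8)
    cs,_=cv2.findContours(mm,0,2); return ce[i],st[i].tolist(),cs[0],mm
def W(p,P): # holder->world
    c,s=np.cos(p[2]),np.sin(p[2]); return np.array([p[0]+c*P[0]-s*P[1],p[1]+s*P[0]+c*P[1],P[2]])
def tab(q,dx=0,dy=0):
    c,s=np.cos(q),np.sin(q); return np.array([.056+(-.142+dx)*c+.0025*s,dy,.082+(.142-dx)*s+.0025*c])
E
python3 - <<'E'
from fit import *
obs=[]
for n,box,cap in(("scene",(240,160,330,275),(265,198,305,238)),("top",(245,165,320,275),(262,190,300,228))):
    c=eyes.camera(n); a=np.array(c["pixels"]).astype(int)
    M=np.zeros(a.shape[:2],bool); M[box[1]:box[3],box[0]:box[2]]=1
    red=M&(a[...,0]>90)&(a[...,1]<a[...,0]*.45)&(a[...,2]<a[...,0]*.45)
    r=cen(red); print(n,"red",r[0],r[1],cv2.boxPoints(cv2.minAreaRect(r[2])).tolist())
    M[:]=0; M[cap[1]:cap[3],cap[0]:cap[2]]=1
    cr=M&(a[...,0]>150)&(a[...,1]>a[...,0]*.8)&(a[...,0]>a[...,2]*1.05)
    k=cen(cr); e=cv2.fitEllipse(cv2.convexHull(k[2])); print("cap",k[0],k[1],e, a[int(k[0][1]),int(k[0][0])])
    g=cv2.getTrackbarPos if 0 else None
    obs.append((c,r[0],k[0]))
    if n=="top": print("cap at z134",at_z(c,*e[0],.134))
    else: print("cap z134",at_z(c,*e[0],.134))
(o1,d1),(o2,d2)=[ray(o[0],*o[1]) for o in obs]
t=np.linalg.lstsq(np.c_[d1,-d2],o2-o1,rcond=None)[0]; print("tab",o1+t[0]*d1,o2+t[1]*d2)
E
```

```text
scene red [299.52755906 179.64173228] [290, 170, 20, 20, 254] [[289.3999938964844, 184.80001831054688], [294.6000061035156, 169.20001220703125], [309.8999938964844, 174.30001831054688], [304.6999816894531, 189.9000244140625]]
cap [284.50867052 209.42774566] [271, 202, 29, 18, 346] ((284.6929016113281, 209.95269775390625), (17.804702758789062, 28.789905548095703), 89.10651397705078) [178 176 145]
cap z134 [0.55737838 0.03777993 0.134     ]
top red [276.09478673 232.20379147] [267, 225, 18, 15, 211] [[266.9109191894531, 237.89109802246094], [268.2475280761719, 224.52476501464844], [284.3861389160156, 226.1386260986328], [283.0495300292969, 239.5049591064453]]Traceback (most recent call last):
  File "<stdin>", line 10, in <module>
  File "fit.py", line 5, in cen
    i=1+np.argmax(st[1:,4]); mm=(l==i).astype(np.uint8)
        ~~~~~~~~~^^^^^^^^^^
    return _wrapfunc(a, 'argmax', axis=axis, out=out, **kwds)
    return bound(*args, **kwds)
ValueError: attempt to get argmax of an empty sequence
```

```bash
python3 - <<'E'
from fit import *
c2=eyes.camera("top"); c1=eyes.camera("scene"); a=np.array(c2["pixels"]).astype(int)
M=np.zeros(a.shape[:2],bool); M[188:228,260:302]=1
print(a[206,281],a[206,265])
cr=M&(a.min(-1)>115)&(a[...,0]>a[...,1]*.93)
k=cen(cr); e=cv2.fitEllipse(cv2.convexHull(k[2])); print("cap",k[0],k[1],e)
T2=np.array(e[0]);T1=np.array([284.7,209.9])
print("cap z134",at_z(c2,*T2,.134),at_z(c1,*T1,.134))
R1=np.array([299.5,179.6]);R2=np.array([276.1,232.2])
(o1,d1),(o2,d2)=ray(c1,*R1),ray(c2,*R2)
t=np.linalg.lstsq(np.c_[d1,-d2],o2-o1,rcond=None)[0]; print("tab",o1+t[0]*d1,o2+t[1]*d2)
RC1=np.array([[289.4,184.8],[294.6,169.2],[309.9,174.3],[304.7,189.9]])
RC2=np.array([[266.9,237.9],[268.2,224.5],[284.4,226.1],[283.,239.5]])
def f(p):
    r=[]
    for c,T,R in((c1,T1,R1),(c2,T2,R2)):
        r+=list(proj(c,W(p,(0,0,.134)))-T); r+=list(proj(c,W(p,tab(p[3])))-R)
    # tab side edge direction: left/right mid points in top
    y=.017
    for c,RC in((c2,RC2),(c1,RC1)):
        P=[proj(c,W(p,tab(p[3],0,s*y))) for s in(1,-1)]
        Ls=[RC[[0,1]].mean(0),RC[[2,3]].mean(0)]
        if c is c1: Ls=[RC[[2,3]].mean(0),RC[[0,1]].mean(0)]
        v=P[1]-P[0]; w=Ls[1]-Ls[0]; r.append(5*np.cross(v/np.linalg.norm(v),w/np.linalg.norm(w)))
    return r
s=least_squares(f,[.55,.02,0,.7]); print("holder",s.x,np.round(s.fun,2))
p=s.x; print("tab",W(p,tab(p[3])),"shut",W(p,tab(0)))
for n,c in(("s",c1),("t",c2)):
    im=cv2.cvtColor(np.array(c["pixels"]),cv2.COLOR_RGB2BGR); im=cv2.resize(im,None,fx=4,fy=4,interpolation=2)
    def L(*Q,col=(0,255,255)):
        q=np.array([proj(c,W(p,x))*4+2 for x in Q]).astype(int); cv2.polylines(im,[q.reshape(-1,1,2)],True,col,1)
    L(*[tab(p[3],i*.015,j*.017) for i,j in((1,1),(1,-1),(-1,-1),(-1,1))])
    h=.0475; L((h,h,.035),(h,-h,.035),(-h,-h,.035),(-h,h,.035))
    L(*[(.026*np.cos(x),.026*np.sin(x),.134) for x in np.arange(0,6.3,.2)],col=(255,0,255))
    L((.057,.034,.09),(.057,-.034,.09)); L((-.082,0,.072),(-.082,.0,0))
    o=(235,160) if n=="s" else (230,155)
    im=im[o[1]*4:o[1]*4+560,o[0]*4:o[0]*4+400]; globals()["I"+n]=im
cv2.imwrite("pics/v2.png",np.hstack([Is,It]))
E
```

```text
[128 128 116] [74 91 67]
cap [280.66757493 207.79019074] [268, 194, 25, 26, 367] ((280.05731201171875, 206.5027618408203), (24.545753479003906, 25.04195213317871), 5.3423590660095215)
cap z134 [0.55786766 0.03435813 0.134     ] [0.55724117 0.0377319  0.134     ]
tab [0.50466074 0.04342376 0.16587778] [0.50579023 0.04055533 0.16594324]
holder [ 0.55966576  0.03619124 -0.10695285  0.64073307] [-1.38  0.59 -0.4  -1.85 -0.98 -0.95 -0.98  0.99 -0.06  0.05]
tab [0.50364675 0.04220559 0.16888937] shut [0.47415717 0.04537166 0.0845    ]<stdin>:24: DeprecationWarning: Arrays of 2-dimensional vectors are deprecated. Use arrays of 3-dimensional vectors instead. (deprecated in NumPy 2.0)
```

View pics/v2.png

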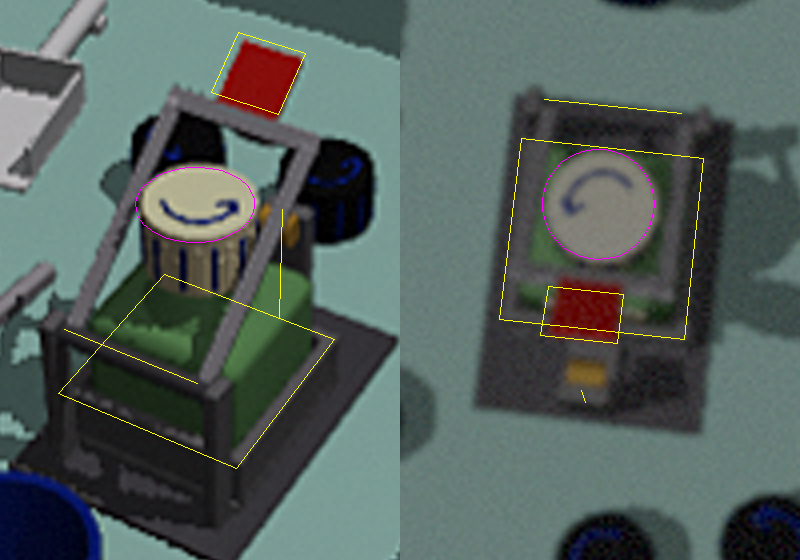

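>>> {"name": "arm_command", "arguments": {
  "steps": [
    {"slide":[0.02,-0.035,0.005],"rot":[0,0,-7.5],"grip":1},
    {"slide":[0.02,-0.035,0.005],"rot":[0,0,-7.5],"grip":1},
    {"slide":[0.02,-0.035,0.005],"rot":[0,0,-7.5],"grip":1},
    {"slide":[0.02,-0.035,0.005],"rot":[0,0,-7.5],"grip":1},
    {"slide":[0.02,-0.035,0.005],"rot":[0,0,-7.5],"grip":1},
    {"slide":[0.02,-0.035,0.005],"rot":[0,0,-7.5],"grip":1},
    {"slide":[0.02,-0.035,0],"rot":[0,0,-7.5],"grip":1},
    {"slide":[0.02,-0.035,0],"rot":[0,0,-7.5],"grip":1}
  ]
}}

```text
time: 2.2
ee_pos: [0.3114, 0.3254, 0.2528]
eef_rot: [0.603, 0.797, 0.0, -0.0]
ft_force: [0.7, 0.2, -0.7]
width: 0.0872
grip_force: 0.0
```

>>> {"name": "arm_command", "arguments": {
  "steps": [
    {"slide":[0.02,-0.035,0],"rot":[0,0,-7.5],"grip":0},
    {"slide":[0.02,-0.035,0],"rot":[0,0,-7.5],"grip":0},
    {"slide":[0.02,-0.035,0],"rot":[0,0,-7.5],"grip":0},
    {"slide":[0.02,-0.035,0],"rot":[0,0,-7.5],"grip":0},
    {"slide":[0.02,-0.035,0],"rot":[0,0,-7.5],"grip":0},
    {"slide":[0.02,-0.035,0],"rot":[0,0,-7.5],"grip":0},
    {"slide":[0.02,-0.035,0],"rot":[0,0,-7.5],"grip":0},
    {"slide":[0.0,-0.0,0],"rot":[0,0,-7.5],"grip":0}
  ]
}}

```text
time: 3.2
ee_pos: [0.4519, 0.0786, 0.2528]
eef_rot: [0.922, 0.387, 0.0, 0.0]
ft_force: [-1.0, 1.2, 0.8]
width: 0.0149
grip_force: 0.0
```

```bash
python3 - <<'E'
from fit import *
s=sensors.read_state(); print(s["time"],s["joint_positions"],s["ee_pos"],s["width"])
c=eyes.camera("wrist"); save(c,"w1.png"); print(np.round(c["pose"],3).tolist(),c["k1"])
p=[.5597,.0362,-.107]
print("proj cap",proj(c,W(p,(0,0,.134))),"tab",proj(c,W(p,tab(.64))))
print([(round(d["conf"],2),np.round(d["bbox"]).tolist()) for d in eyes.look_for("cap_center",c)][:3])
E
```

```text
3.2 [-0.77841936 -0.08820236  0.4822054   1.85339965  0.0421837   1.36588714
 -1.0831909 ] [0.45194141 0.07855054 0.2528276 ] 0.014872295359685718
[[0.714, -0.678, -0.177, 0.5], [-0.701, -0.69, -0.181, 0.128], [0.0, 0.254, -0.967, 0.415], [0.0, 0.0, 0.0, 1.0]] -0.0771253162225898
proj cap [414.23532187 144.1076451 ] tab [367.09427197 196.96860529]
[(0.98, [371.0, 114.0, 443.0, 179.0]), (0.8, [248.0, 209.0, 295.0, 260.0]), (0.59, [206.0, 81.0, 256.0, 132.0])]
```

View pics/w1.png

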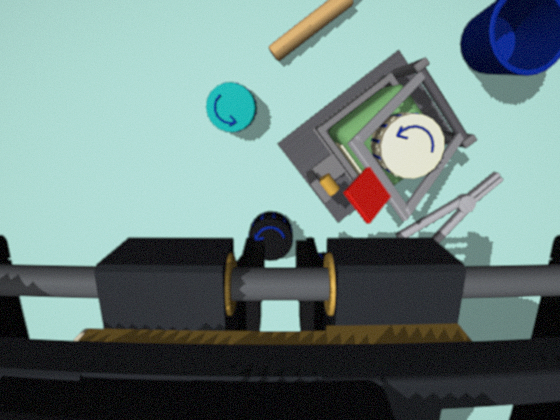

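Wrist view: the cap top is at ~(414,145) and the red tab at ~(367,195), both within about 2 px of the fitted model. I'm moving to press the tab.

>>> {"name": "arm_command", "arguments": {
  "steps": [
    {"slide":[0.013,-0.009,-0.0145],"grip":0},
    {"slide":[0.013,-0.009,-0.0145],"grip":0},
    {"slide":[0.013,-0.009,-0.0145],"grip":0},
    {"slide":[0.013,-0.009,-0.0145],"grip":0},
    {"slide":[-0.002,0,-0.011],"grip":0},
    {"slide":[-0.003,0,-0.011],"grip":0},
    {"slide":[-0.003,0.001,-0.011],"grip":0},
    {"slide":[-0.003,0,-0.01],"grip":0}
  ]
}}

```text
schema error: expected keys rot, slide, grip
```

>>> {"name": "arm_command", "arguments": {
  "steps": [
    {"slide":[-0.004,0.0005,-0.01],"grip":0},
    {"slide":[-0.004,0.0005,-0.01],"grip":0},
    {"slide":[-0.003,0,-0.01],"grip":0},
    {"slide":[-0.002,0.0005,-0.01],"grip":0},
    {"slide":[-0.002,0,-0.01],"grip":0},
    {"slide":[0,0,-0.006],"grip":0},
    {"slide":[0,0,0],"grip":0},
    {"slide":[0,0,0],"grip":0}
  ]
}}

```text
schema error: expected keys rot, slide, grip
```

>>> {"name": "arm_command", "arguments": {
  "steps": [
    {"slide":[0.013,-0.009,-0.0145],"rot":[0,0,0],"grip":0},
    {"slide":[0.013,-0.009,-0.0145],"rot":[0,0,0],"grip":0},
    {"slide":[0.013,-0.009,-0.0145],"rot":[0,0,0],"grip":0},
    {"slide":[0.013,-0.009,-0.0145],"rot":[0,0,0],"grip":0},
    {"slide":[-0.002,0,-0.011],"rot":[0,0,0],"grip":0},
    {"slide":[-0.003,0,-0.011],"rot":[0,0,0],"grip":0},
    {"slide":[-0.003,0.001,-0.011],"rot":[0,0,0],"grip":0},
    {"slide":[-0.003,0,-0.01],"rot":[0,0,0],"grip":0}
  ]
}}

```text
time: 4.3
ee_pos: [0.4914, 0.0471, 0.151]
eef_rot: [0.92, 0.392, 0.0, -0.0]
ft_force: [-0.1, -0.4, 0.5]
width: 0.0006
grip_force: 0.2
```

>>> {"name": "arm_command", "arguments": {
  "steps": [
    {"slide":[-0.004,0.0005,-0.01],"rot":[0,0,0],"grip":0},
    {"slide":[-0.004,0.0005,-0.01],"rot":[0,0,0],"grip":0},
    {"slide":[-0.003,0,-0.01],"rot":[0,0,0],"grip":0},
    {"slide":[-0.002,0.0005,-0.01],"rot":[0,0,0],"grip":0},
    {"slide":[-0.002,0,-0.01],"rot":[0,0,0],"grip":0},
    {"slide":[0,0,-0.006],"rot":[0,0,0],"grip":0},
    {"slide":[0,0,0],"rot":[0,0,0],"grip":0},
    {"slide":[0,0,0],"rot":[0,0,0],"grip":0}
  ]
}}

```text
time: 5.3
ee_pos: [0.477, 0.048, 0.0956]
eef_rot: [0.92, 0.391, 0.0, 0.0]
ft_force: [0.1, -0.5, -0.1]
width: 0.0002
grip_force: 0.0
```

```bash
python3 - <<'E'
from fit import *
c=eyes.camera("scene"); save(c,"s2.png",(220,120,360,280),4)
E
```

```text
(no output)
```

View pics/s2.png

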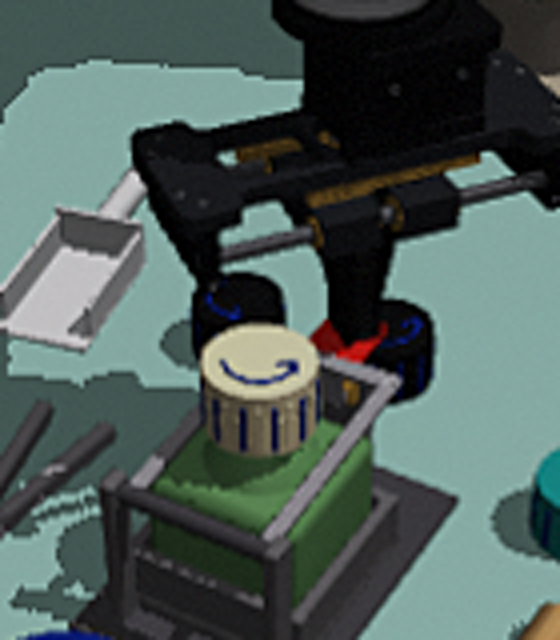

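The yoke is following: the red tab is under the fingertip at ~(350,340) in the crop, nearly down. I'll press through the catch.

>>> {"name": "arm_command", "arguments": {
  "steps": [
    {"slide":[-0.001,0,-0.004],"rot":[0,0,0],"grip":0},
    {"slide":[-0.001,-0.001,-0.004],"rot":[0,0,0],"grip":0},
    {"slide":[0,-0.001,-0.003],"rot":[0,0,0],"grip":0},
    {"slide":[0,0,-0.002],"rot":[0,0,0],"grip":0},
    {"slide":[0,0,-0.001],"rot":[0,0,0],"grip":0},
    {"slide":[0,0,0],"rot":[0,0,0],"grip":0},
    {"slide":[0,0,0],"rot":[0,0,0],"grip":0},
    {"slide":[0,0,0],"rot":[0,0,0],"grip":0}
  ]
}}

```text
time: 6.35
ee_pos: [0.4746, 0.0464, 0.0836]
eef_rot: [0.92, 0.391, -0.0, -0.001]
ft_force: [-15.5, -1.1, 37.5]
width: 0.0004
grip_force: 18.8
```

>>> {"name": "arm_command", "arguments": {
  "steps": [
    {"slide":[0,0,0.015],"rot":[0,0,0],"grip":0},
    {"slide":[0,0,0.03],"rot":[0,0,0],"grip":0},
    {"slide":[0,0,0.035],"rot":[0,0,0],"grip":0},
    {"slide":[0,0,0.035],"rot":[0,0,0],"grip":1},
    {"slide":[0,0,0.02],"rot":[0,0,0],"grip":1},
    {"slide":[0,0,0],"rot":[0,0,0],"grip":1},
    {"slide":[0,0,0],"rot":[0,0,0],"grip":1},
    {"slide":[0,0,0],"rot":[0,0,0],"grip":1}
  ]
}}

```text
time: 7.35
ee_pos: [0.4743, 0.0459, 0.2155]
eef_rot: [0.92, 0.391, -0.001, 0.0]
ft_force: [0.7, 0.0, -0.6]
width: 0.0424
grip_force: 0.0
```

```bash
python3 - <<'E'
from fit import *
print(sensors.read_state()["ee_pos"],sensors.read_state()["ft_force"])
c=eyes.camera("wrist"); a=np.array(c["pixels"]).astype(int)
q0=proj(c,(.5597,.0362,.134)).astype(int); print(q0)
x0,y0=max(q0[0]-60,0),max(q0[1]-60,0)
M=np.zeros(a.shape[:2],bool); M[y0:q0[1]+60,x0:q0[0]+60]=1
print(a[q0[1]+8,q0[0]+8])
m=M&(a.min(-1)>170)&(a[...,0]>=a[...,2])
k=cen(m); e=cv2.fitEllipse(cv2.convexHull(k[2])); print(k[0],k[1],e,at_z(c,*e[0],.134))
c1=eyes.camera("scene")
A=cv2.resize(cv2.cvtColor(np.array(c["pixels"]),4),(448,336)); B=np.array(c1["pixels"])[150:290,230:370]; B=cv2.resize(cv2.cvtColor(B,4),(336,336))
cv2.imwrite("pics/v4.png",np.hstack([A,B]))
E
```

```text
[0.47427101 0.0458751  0.21547255] [ 0.74930516  0.04541441 -0.57713592]
[380 137]
[222 223 204]
[377.71215626 140.68311488] [342, 103, 73, 74, 3891] ((378.0302734375, 139.3451385498047), (71.57906341552734, 75.62029266357422), 35.440547943115234) [0.55781852 0.03648564 0.134     ]
```

View pics/v4.png

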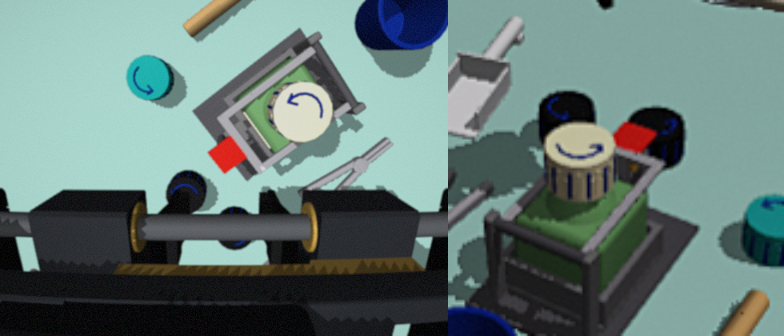

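The yoke is shut with its catch holding (red tab level at the front post). The cap centre measures (0.558, 0.036). I'm moving over the cap and down around it.

>>> {"name": "arm_command", "arguments": {
  "steps": [
    {"slide":[0.021,-0.0024,-0.012],"rot":[0,0,0],"grip":1},
    {"slide":[0.021,-0.0024,-0.012],"rot":[0,0,0],"grip":1},
    {"slide":[0.021,-0.0024,-0.012],"rot":[0,0,0],"grip":1},
    {"slide":[0.021,-0.0024,-0.01],"rot":[0,0,0],"grip":1},
    {"slide":[0,0,0],"rot":[0,0,0],"grip":1},
    {"slide":[0,0,0],"rot":[0,0,0],"grip":1},
    {"slide":[0,0,-0.01],"rot":[0,0,0],"grip":1},
    {"slide":[0,0,-0.005],"rot":[0,0,0],"grip":1}
  ]
}}

```text
time: 8.45
ee_pos: [0.5582, 0.0367, 0.155]
eef_rot: [0.92, 0.391, -0.0, -0.0]
ft_force: [0.1, 0.0, -0.4]
width: 0.087
grip_force: 0.0
```

>>> {"name": "arm_command", "arguments": {
  "steps": [
    {"slide":[0,0,-0.015],"rot":[0,0,0],"grip":1},
    {"slide":[0,0,-0.015],"rot":[0,0,0],"grip":1},
    {"slide":[0,0,-0.015],"rot":[0,0,0],"grip":1},
    {"slide":[0,0,-0.007],"rot":[0,0,0],"grip":1},
    {"slide":[0,0,0],"rot":[0,0,0],"grip":0},
    {"slide":[0,0,0],"rot":[0,0,0],"grip":0},
    {"slide":[0,0,0],"rot":[0,0,0],"grip":0},
    {"slide":[0,0,0],"rot":[0,0,0],"grip":0}
  ],
  "newtons": 45
}}

```text
time: 9.45
ee_pos: [0.559, 0.0365, 0.1039]
eef_rot: [0.92, 0.391, 0.0, 0.0]
ft_force: [1.9, 0.4, 0.7]
width: 0.0552
grip_force: 0.0
```

>>> {"name": "arm_command", "arguments": {
  "steps": [
    {"slide":[0,0,0],"rot":[0,0,0],"grip":0},
    {"slide":[0,0,0],"rot":[0,0,0],"grip":0},
    {"slide":[0,0,0],"rot":[0,0,0],"grip":0},
    {"slide":[0,0,0],"rot":[0,0,0],"grip":0},
    {"slide":[0,0,0],"rot":[0,0,0],"grip":0},
    {"slide":[0,0,0],"rot":[0,0,0],"grip":0},
    {"slide":[0,0,0],"rot":[0,0,0],"grip":0},
    {"slide":[0,0,0],"rot":[0,0,0],"grip":0}
  ],
  "newtons": 45
}}

```text
time: 10.45
ee_pos: [0.559, 0.0365, 0.1037]
eef_rot: [0.92, 0.391, 0.0, 0.0]
ft_force: [1.3, 0.9, 2.3]
width: 0.051
grip_force: 45.0
```

>>> {"name": "arm_command", "arguments": {
  "steps": [
    {"slide":[0,0,-0.002],"rot":[0,0,0],"grip":0},
    {"slide":[0,0,-0.002],"rot":[0,0,0],"grip":0},
    {"slide":[0,0,-0.0015],"rot":[0,0,0],"grip":0},
    {"slide":[0,0,-0.001],"rot":[0,0,0],"grip":0},
    {"slide":[0,0,0],"rot":[0,0,0],"grip":0},
    {"slide":[0,0,0],"rot":[0,0,0],"grip":0},
    {"slide":[0,0,0],"rot":[0,0,0],"grip":0},
    {"slide":[0,0,0],"rot":[0,0,0],"grip":0}
  ]
}}

```text
time: 11.45
ee_pos: [0.559, 0.0365, 0.0973]
eef_rot: [0.92, 0.391, 0.0, 0.0]
ft_force: [-0.4, 0.3, 5.5]
width: 0.051
grip_force: 45.0
```

>>> {"name": "arm_command", "arguments": {
  "steps": [
    {"slide":[0,0,0],"rot":[0,0,3],"grip":0},
    {"slide":[0,0,0],"rot":[0,0,5],"grip":0},
    {"slide":[0,0,0],"rot":[0,0,5],"grip":0},
    {"slide":[0,0,0],"rot":[0,0,5],"grip":0},
    {"slide":[0,0,0],"rot":[0,0,5],"grip":0},
    {"slide":[0,0,0],"rot":[0,0,5],"grip":0},
    {"slide":[0,0,0],"rot":[0,0,2],"grip":0},
    {"slide":[0,0,0],"rot":[0,0,0],"grip":0}
  ]
}}

```text
time: 12.45
ee_pos: [0.559, 0.0364, 0.0973]
eef_rot: [0.788, 0.616, 0.0, 0.0]
ft_force: [0.0, -0.8, 5.8]
width: 0.0507
grip_force: 45.0
```

```bash
python3 - <<'E'
from fit import *
s=sensors.read_state(); print(s["ee_pos"],s["ft_force"],s["torque"],s["joint_positions"],s["eef_rot"])
c=eyes.camera("scene"); save(c,"s5.png",(240,140,340,260),4)
E
```

```text
[0.55895064 0.03643197 0.0972769 ] [ 0.04209046 -0.75649422  5.754908  ] [-0.04130664  0.12000233  0.01609512] [-0.56332532  0.31452668  0.4915726   1.80720932 -0.16829036  1.06083304
 -0.25301072] [7.87694467e-01 6.16066063e-01 1.79873608e-04 1.93407667e-05]
```

View pics/s5.png

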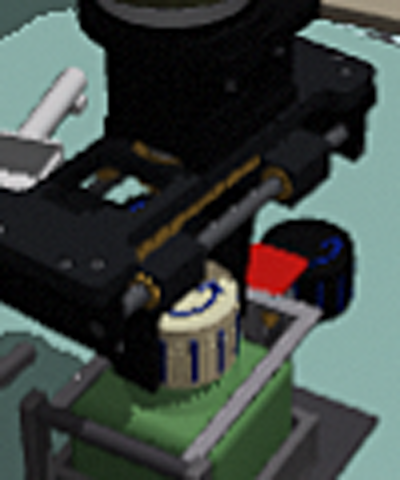

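The cap is turning with the fingers: twist moment is about 0 and the arrow at ~(200,300) in the crop has rotated. I'll keep twisting to 100° in all.

>>> {"name": "arm_command", "arguments": {
  "steps": [
    {"slide":[0,0,0],"rot":[0,0,8],"grip":0},
    {"slide":[0,0,0],"rot":[0,0,10],"grip":0},
    {"slide":[0,0,0],"rot":[0,0,10],"grip":0},
    {"slide":[0,0,0],"rot":[0,0,10],"grip":0},
    {"slide":[0,0,0],"rot":[0,0,10],"grip":0},
    {"slide":[0,0,0],"rot":[0,0,10],"grip":0},
    {"slide":[0,0,0],"rot":[0,0,10],"grip":0},
    {"slide":[0,0,0],"rot":[0,0,2],"grip":0}
  ]
}}

```text
time: 13.5
ee_pos: [0.559, 0.0365, 0.0973]
eef_rot: [0.291, 0.957, 0.0, 0.0]
ft_force: [-0.6, -0.1, 6.0]
width: 0.051
grip_force: 45.0
```

```bash
python3 - <<'E'
from h import *
s=sensors.read_state(); print(s["ee_pos"],s["ft_force"],s["torque"],s["joint_positions"],s["eef_rot"])
E
```

```text
[0.55895298 0.03645909 0.09729334] [-0.5570723  -0.13137593  6.03438467] [ 0.03483404  0.0078191  -0.05136647] [-0.40444135  0.29830486  0.30194928  1.79893494 -0.10079495  1.05897721
  0.91546459] [2.90604843e-01 9.56843129e-01 2.13032514e-04 7.56131556e-05]
```

>>> {"name": "arm_command", "arguments": {
  "steps": [
    {"slide":[0,0,0],"rot":[0,0,0],"grip":0},
    {"slide":[0,0,0.002],"rot":[0,0,0],"grip":0},
    {"slide":[0,0,0.002],"rot":[0,0,0],"grip":0},
    {"slide":[0,0,0.002],"rot":[0,0,0],"grip":0},
    {"slide":[0,0,0.002],"rot":[0,0,0],"grip":0},
    {"slide":[0,0,0.002],"rot":[0,0,0],"grip":0},
    {"slide":[0,0,0.002],"rot":[0,0,0],"grip":0},
    {"slide":[0,0,0],"rot":[0,0,0],"grip":0}
  ]
}}

```text
time: 14.5
ee_pos: [0.5588, 0.0364, 0.1091]
eef_rot: [0.292, 0.956, 0.0, -0.0]
ft_force: [0.5, 0.2, -1.0]
width: 0.0507
grip_force: 45.0
```

>>> {"name": "arm_command", "arguments": {
  "steps": [
    {"slide":[0,0,0.005],"rot":[0,0,0],"grip":0},
    {"slide":[0,0,0.01],"rot":[0,0,0],"grip":0},
    {"slide":[0,0,0.01],"rot":[0,0,0],"grip":0},
    {"slide":[0,0,0.01],"rot":[0,0,0],"grip":0},
    {"slide":[0,0,0.01],"rot":[0,0,0],"grip":0},
    {"slide":[0,0,0.008],"rot":[0,0,0],"grip":0},
    {"slide":[0,0,0.002],"rot":[0,0,0],"grip":0},
    {"slide":[0,0,0],"rot":[0,0,0],"grip":0}
  ]
}}

```text
time: 15.5
ee_pos: [0.5588, 0.0364, 0.164]
eef_rot: [0.292, 0.956, 0.0, -0.0]
ft_force: [-0.3, 0.6, -1.7]
width: 0.0508
grip_force: 45.0
```

```bash
python3 - <<'E'
from h import *
s=sensors.read_state(); print(s["ee_pos"],s["ft_force"],s["grip_force"],s["width"])
c=eyes.camera("scene"); save(c,"s6.png",(220,120,360,280),4)
E
```

```text
[0.55879297 0.03644726 0.16400414] [-0.31899531  0.56213826 -1.65713885] 44.99986653216183 0.05075381465583814
```

View pics/s6.png

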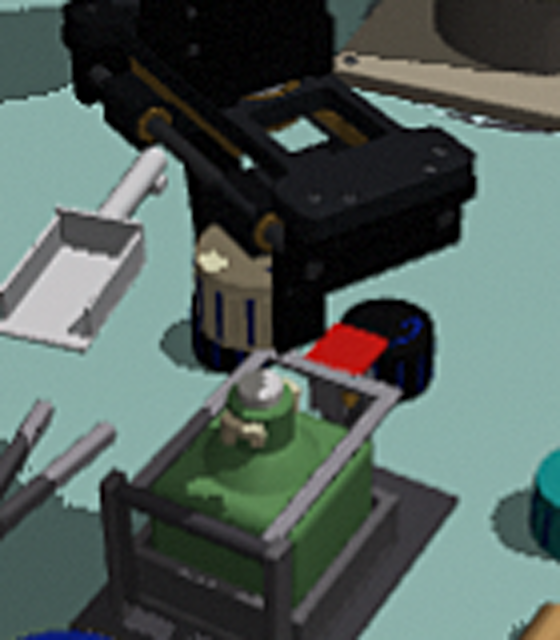

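The cap is held level at ~(235,290) in the crop, clear of the bare neck at ~(262,390). The yoke is shut and the jar is seated, so I'm handing the job in.

```bash
python3 -c "
from bench import order
print(order.close_job())"
```

```text
the job is handed in; nothing more can be done
None
```

The yoke is caught shut over the jar, and the cap was pushed down, twisted off and is held level about 6 cm above where it sat; I handed the job in at about 15.6 s of the 48 s allowed, and no verdict was returned.

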